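# Load, stack and push two parts trays up a sloping rack

## Robot

A 7-joint arm with a two-finger parallel gripper is mounted at the origin on a cart in front of the work surface, level with it; the furniture and walls round the work are solid. World frame = base frame: x ahead of the robot, y to its left, z up, the work surface at z = 0. Lengths are in m, angles in degrees, forces in N, time in s.
With the tool pointing down it reaches from about 0.425 to 0.875 m from the base axis. Payload 4.7 kg.
Tool frame: the origin (TCP) lies midway between the tips of the shut fingers; the grasp point (between the pads) lies 19 mm behind it; z points along the fingers, x is the direction in which the jaws open and shut, and the axes are right-handed (so a half turn about z gives the same grasp; the last joint's range is limited). The gripper opens to 87 mm and grips with 3 to 60 N. Pads are 19 mm wide; open, the fingers measure 117 mm over their backs; the gripper's body (75 mm by 190 mm) begins 51 mm behind the grasp point.
Start: joints at [68.703, 18.392, -4.016, 83.108, 1.295, 78.541, -3.26], TCP at [0.245, -0.602, 0.223] pointing down, gripper open.
Joint ranges: [-163.93, 163.93], [-17.29, 119.83], [-79.2, 71.16], [3.27, 140.29], [-89.18, 269.18], [5.43, 117.66], [-154.24, 154.24]. Speed limits (degrees/s): [147.25, 147.25, 180, 180, 180, 180, 180].

## Interface

Orientations are given as [roll, pitch, yaw] about the fixed x, y, z axes, in that order (R = Rz(yaw) Ry(pitch) Rx(roll)).
In Python, from cell import env gives the robot as it stands.
- The arm moves only by the tool carry_out, never from a script. Its argument "plan" is a list of rows, each an object with "grip": the closure, from 0 (fully open) to 1 (shut); "dp": the shift along the tool's x, y, z in m, a list of three; "rotation": the turn, a rotation vector about the tool's x, y, z in degrees, a list of three. In form: [{"grip": grip, "dp": [dx, dy, dz], "rotation": [wx, wy, wz]}, ...]. A call has 1 to 8 rows; each row shifts and turns the pose as measured when the row begins, along the tool's axes as they then stand; what a row does not reach is not made up. A row lasts 1/12 s, in which the tool goes at most 41.7 mm and 7.16 degrees, less where a joint would pass 70% of its speed; a pose out of reach is approached as far as the arm can. A call is refused whole if a number of a shift passes 0.0417 or a number of a turn 7.16, either way. A call with a gripper value outside its range is refused whole. The fingers move at their own pace and stop on an object; "force" is the grip in N (left out, the last holds). Time passes only in rows, so rows that do not move let the fingers close. It gives the time, the measured TCP pose, the force and the opening at its end, in the units of the state.
- env.get_obs(): the state, without advancing time (a new reading comes with each control period).
- env.read_camera(name): name is "scene" or "top"; returns the picture (400x640x3 uint8, red, green, blue); there is no depth.
- env.camera_params(name): a dict with "fx", "fy", "cx", "cy" (pixels), "R" (3x3) and "t" (3): a world point X has camera coordinates R X + t. Camera axes: x right, y down, z forward; pixel columns grow to the right and rows downward; lengths in m; the calibration is good to about 2 mm. A picture is of the moment at which its call begins. camera_params takes no time and is no camera call.
- env.sign_off(): hands the job in, once; it reports no verdict.
The state is a dict: "time_s": time; "qpos": joint angles; "joint_velocities": joint speeds; "effort": joint torques, N m; "tool_pos": TCP position; "tool_rot": TCP orientation; "force": force on the tool from outside, world axes, zero at the start; "wrist_torque": the same for the moment, N m; "grip_width": finger opening in m.
Only numpy, scipy, OpenCV 4.12 (cv2) and the standard library are available. Lean on these libraries where they do the work, as an engineer would, in place of code of your own. Each camera call takes 0.05 s, during which the arm holds its last target. There are 200 camera calls.

## Task

First take the small wooden offcut off the slope of the rack and lay it flat in the spare tray on the bench; then set that loaded tray squarely on the tray waiting at the foot of the slope, so that its corner notches drop over the corner studs. Then push the stack up the slope, in under the roof, and leave it resting with the lower tray against the stop at the top, the upper tray still seated and the offcut still in it. Leave the other things on the bench where they are.

Things in the scene. Friction and masses are not known exactly. Their poses are not given: they have to be found in the camera images.
- rack: Fixed wooden rack. Origin: middle of the slope's foot line, on the bench; x up the slope (away from the robot, yaw up to 0.12 rad), y left, z up. Level apron, top 6 mm up, from x = -108 mm to 0; then a slope of 11 degrees to the stop at x = 222 mm. Rails along both sides stand 10 mm above apron and slope, inner faces at y = +-36 mm, outer +-44 mm.
- rack_toe (a point): Middle of the foot line of the slope, on the surface of the rack (6 mm above the bench).
- rack_stop (a point): Middle of the line where the top stop's face meets the slope surface (rack x = 222 mm, 49 mm above the bench). The stop is a bar 30 mm high, square to the slope.
- roof_edge (a point): Middle of the lower front edge of the rack's level roof: 124 mm wide, 12 mm thick, underside 150 mm above the bench, over rack x = 99 to 241 mm, on two posts at x = 215 to 237, y = +-44 to 60 mm, each with a short brace. With the stack home, the lower tray's rear lies 25 mm in under this edge: the hand must lean back towards the robot (30 to 45 degrees) to push it there.
- ramp_tray: Loose wooden tray on the apron, between the rails (1 to 4 mm play a side). 100 (x) by 66 (y) mm, 0.1 to 0.21 kg. Origin: centre of its underside; z up, +x towards the stop. Floor top 8 mm up; end walls (5 mm thick) and 10 mm square corner posts 30 mm high, side walls (4 mm thick) 20 mm high. Underside corners have open notches 10.5 mm square, 8 mm deep. Same end for end.
- ramp_tray_rim (a point): 30 mm above the ramp tray's origin: where the upper tray's origin lies when seated. On each corner post, 5 mm in from both outsides, a tapered stud (8 mm across at its foot) rises 7 mm above the rim; the notches of the tray above drop over the four studs with about 1.5 mm play.
- ramp_tray_front (a point): Middle of the lower front (+x) edge of the ramp tray, 50 mm ahead of its origin; meets rack_stop when home.
- spare_tray: Second loose tray, identical to the ramp tray, standing empty on the bench to the left of the rack, its x axis turned up to 0.4 rad from straight ahead. Same frame. It can be gripped across its 66 mm width by the low side walls.
- spare_tray_floor (a point): Centre of the top of the spare tray's floor, 8 mm above its origin.
- offcut: Small pale wooden block 55 x 38 x 26 mm, 0.03 kg, lying flat on the slope just above its foot, its long side along the slope within 0.08 rad. Origin: centre of its underside; z out of its top. The long side runs along its own y axis turned by +5 degrees about z (so along (-0.087, 0.996, 0)).
- wooden_cup: Bystander: turned cup, 66 mm across, 55 mm high. Origin under its centre.
- round_blank: Bystander: rounded turned blank, 60 mm across, 50 mm high, right of the rack. Origin under its centre.
- sanding_block: Bystander: sanding block 64 x 92 x 25 mm, right of the rack. Origin under its centre.
- pine_offcut: Bystander: larger pine block 73 x 82 x 35 mm, on the bench at the left behind the spare tray. Origin under its centre.

How it is judged:
By the outcome, as a careful person would: the job done as asked, in the order asked, and still so for the second after the job is handed in, with the robot touching nothing.
It also fails if it takes over 61 s, if anything falls off the work surface, if the arm or the gripper's body presses on something with over 40 N, if the wrist force passes 120 N, or if a joint passes its speed limit or range.

## Working session

There is one attempt and no reset: what is moved stays moved. The work goes in short steps, Python scripts to look and compute and a tool call to move; the robot and the scene stay as the last step left them, time stands still between calls to the robot, and variables do not carry over. Pictures are saved under pics/ and viewed, about 8 in all and at most 12, crops included, and the job is handed in when it is done.

Besides the shell and the picture viewer there is one more tool, called as name(argument=value, ...) on one line, values as JSON. carry_out: Moves the arm, as the interface text tells. Its arguments: {"type":"object","properties":{"plan":{"type":"array","items":{"type":"object","properties":{"grip":{"type":"number"},"dp":{"type":"array","items":{"type":"number"}},"rotation":{"type":"array","items":{"type":"number"}}}}},"force":{"type":"number"}},"required":["plan"]}

```bash
ls; mkdir -p pics; python3 - <<'E'
from cell import env
import cv2
print(env.get_obs())
for n in("scene","top"):
    im=env.read_camera(n); cv2.imwrite(f"pics/{n}0.png",im[:,:,::-1]); print(env.camera_params(n))
E
```

```text
pics
{'time_s': 0.0, 'qpos': array([68.70335408, 18.43910361, -4.01544817, 83.1761927 ,  1.29593238,
       78.54033469, -3.26054728]), 'joint_velocities': array([ 0.04985353,  0.02635153,  0.14217128,  0.11723153, -0.07322913,
       -0.03944723,  0.01452272]), 'effort': array([ 3.70140642e-04, -4.91284025e+01, -4.04076716e-01, -3.12526488e+01,
       -6.39911927e-02,  4.35965171e-02,  1.68298247e-04]), 'tool_pos': array([ 0.24432796, -0.60172551,  0.2214497 ]), 'tool_rot': array([ 1.79993256e+02,  1.10334440e-01, -6.78940226e+01]), 'force': array([-0.9067071 , -0.24606124,  0.74502557]), 'wrist_torque': array([ 0.01881741, -0.02453168, -0.02287955]), 'grip_width': 0.08665408322404632}
{'fx': 512.0258998942638, 'fy': 512.0258998942638, 'cx': 309.4650032168753, 'cy': 186.47272706675025, 'R': array([[ 0.85078595,  0.52515769,  0.01930451],
       [ 0.33320596, -0.51067822, -0.79257905],
       [-0.40637058,  0.6807475 , -0.60946353]]), 't': array([-0.55908492, -0.10643522,  1.61741912])}
{'fx': 455.1124993679234, 'fy': 455.1124993679234, 'cx': 317.01446551436317, 'cy': 194.80007352488164, 'R': array([[ 0.02792031, -0.99955792,  0.01021845],
       [-0.99169709, -0.02898155, -0.1252875 ],
       [ 0.12552826, -0.00663554, -0.99206785]]), 't': array([0.03191956, 0.6181411 , 1.34871485])}
```

View pics/scene0.png

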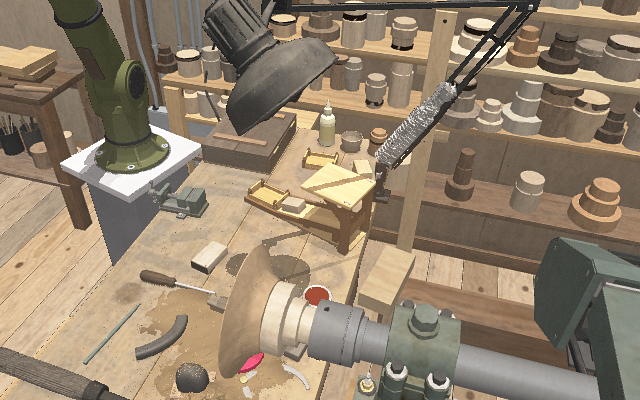

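View pics/top0.png

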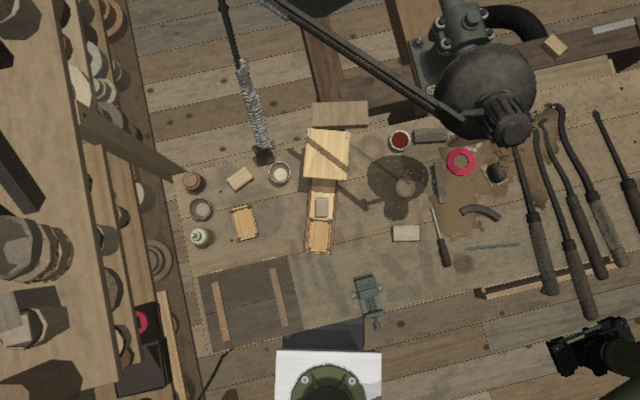

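The top view shows the roof at about (327,154), the offcut at (321,206), the ramp tray at (320,236) and the spare tray at (245,223). I'll enlarge the crops next.

```bash
cat > h.py <<'E'
import numpy as np, cv2
from cell import env
def ray(n,uv):
    p=env.camera_params(n); R=np.array(p["R"]);t=np.array(p["t"])
    d=R.T@np.array([(uv[0]-p["cx"])/p["fx"],(uv[1]-p["cy"])/p["fy"],1]); return -R.T@t,d
def onz(n,uv,z):
    c,d=ray(n,uv); return c+d*(z-c[2])/d[2]
def proj(n,X):
    p=env.camera_params(n); c=np.array(p["R"])@X+p["t"]; return np.array([p["cx"]+p["fx"]*c[0]/c[2],p["cy"]+p["fy"]*c[1]/c[2]])
def two(uv1,uv2):
    (a,d),(b,e)=ray("scene",uv1),ray("top",uv2)
    s=np.linalg.lstsq(np.c_[d,-e],b-a,rcond=None)[0]; P,Q=a+d*s[0],b+e*s[1]
    return (P+Q)/2,np.linalg.norm(P-Q)
def crop(n,f,x0,y0,w,h,k,im=None):
    im=env.read_camera(n) if im is None else im
    c=cv2.resize(im[y0:y0+h,x0:x0+w],None,fx=k,fy=k,interpolation=cv2.INTER_CUBIC); cv2.imwrite(f,c[:,:,::-1]); return im
E
python3 - <<'E'
import cv2,numpy as np
a=cv2.imread("pics/top0.png")[125:260,222:356]; b=cv2.imread("pics/scene0.png")[140:260,235:385]
cv2.imwrite("pics/c0.png",cv2.resize(a,None,fx=4.4,fy=4.4,interpolation=cv2.INTER_CUBIC))
cv2.imwrite("pics/c1.png",cv2.resize(b,None,fx=5,fy=5,interpolation=cv2.INTER_CUBIC))
E
```

```text
(no output)
```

View pics/c0.png

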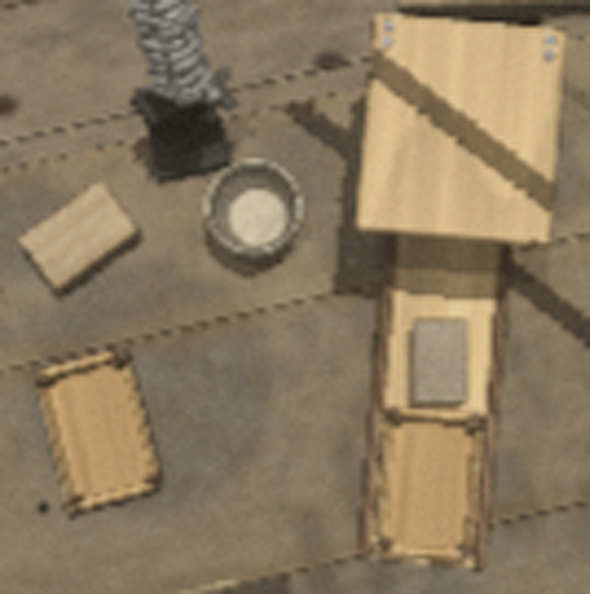

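View pics/c1.png

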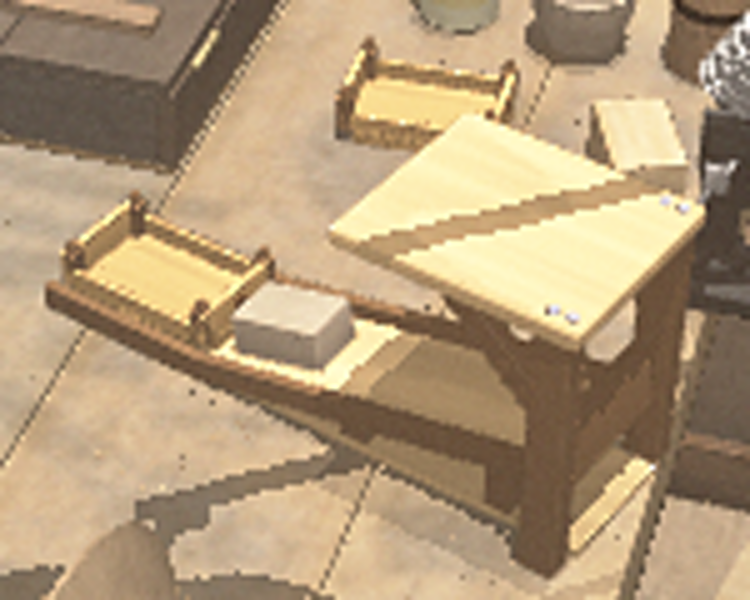

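The crops show (c0 pixels) ramp-tray corners near (388,414), (480,423), (470,552) and (378,549), and spare-tray posts near (46,375), (122,356), (151,487) and (73,506). The offcut top spans (412–467, 316–407), and the roof's front edge runs from (357,232) to (549,243).

```bash
python3 - <<'E'
from h import *
T=lambda u,v:((u+.5)/4.4+222-.5,(v+.5)/4.4+125-.5)
S=lambda u,v:((u+.5)/5+235-.5,(v+.5)/5+140-.5)
def show(nm,pts,z):
    P=np.array([onz("top",T(*p),z) for p in pts]); print(nm,P[:,:2].round(4).tolist(),"mean",P.mean(0).round(4),"edges",np.linalg.norm(np.diff(P[:,:2],axis=0),axis=1).round(4),"yaw",[round(float(np.degrees(np.arctan2(*(P[i+1]-P[i])[1::-1]))),1) for i in range(len(P)-1)]); return P
show("roof FL FR RR RL",[(357,232),(549,243),(567,33),(374,14)],.162)
show("ramp tray RL FL FR RR",[(378,549),(388,414),(480,423),(470,552)],.040)
show("spare RL FL FR RR",[(73,506),(46,375),(122,356),(151,487)],.034)
show("offcut RL FL FR RR",[(410,402),(413,318),(467,320),(464,406)],.0385)
show("rail right out",[(483,566),(507,290)],.03)
# two-view: offcut top corners in scene
for a,b in [((264,282),(413,318)),((232,322),(410,402)),((317,338),(464,406)),((353,300),(467,320)),((330,232),(357,232)),((582,348),(549,243)),((705,210),(567,33))]:
    p,e=two(S(*a),T(*b)); print(p.round(4),round(e,4))
E
```

```text
roof FL FR RR RL [[0.6493, 0.0915], [0.6458, -0.0303], [0.7827, -0.0392], [0.7914, 0.0851]] mean [0.7173 0.0268 0.162 ] edges [0.1219 0.1372 0.1246] yaw [-91.6, -3.7, 86.0]
ramp tray RL FL FR RR [[0.451, 0.0734], [0.5433, 0.0694], [0.5389, 0.006], [0.4507, 0.0107]] mean [0.496  0.0399 0.04  ] edges [0.0924 0.0636 0.0883] yaw [-2.5, -94.0, 177.0]
spare RL FL FR RR [[0.4744, 0.2833], [0.564, 0.3064], [0.5787, 0.2546], [0.4889, 0.2305]] mean [0.5265 0.2687 0.034 ] edges [0.0924 0.0538 0.0929] yaw [14.5, -74.2, -165.0]
offcut RL FL FR RR [[0.5521, 0.0545], [0.6105, 0.0541], [0.6102, 0.0166], [0.5504, 0.0172]] mean [0.5808 0.0356 0.0385] edges [0.0583 0.0374 0.0597] yaw [-0.4, -90.5, 179.4]
rail right out [[0.4415, 0.0012], [0.6331, -0.011]] mean [ 0.5373 -0.0049  0.03  ] edges [0.192] yaw [-3.6]
[0.5893 0.0397 0.0596] 0.0469
[0.5465 0.048  0.0043] 0.0209
[0.5726 0.0304 0.0138] 0.049
[0.6157 0.0235 0.0648] 0.0211
[0.6294 0.0693 0.0955] 0.0772
[ 0.7094 -0.0062  0.0936] 0.1194
[ 0.7973 -0.0183  0.2213] 0.0681
```

carry_out(plan=[{"grip": 0,"dp": [-0.027,-0.0305,0],"rotation": [0,0,0]},{"grip": 0,"dp": [-0.027,-0.0305,0],"rotation": [0,0,0]},{"grip": 0,"dp": [-0.027,-0.0305,0],"rotation": [0,0,0]},{"grip": 0,"dp": [-0.027,-0.0305,0],"rotation": [0,0,0]},{"grip": 0,"dp": [-0.027,-0.0305,0],"rotation": [0,0,0]},{"grip": 0,"dp": [-0.027,-0.0305,0],"rotation": [0,0,0]},{"grip": 0,"dp": [-0.027,-0.0305,0],"rotation": [0,0,0]},{"grip": 0,"dp": [-0.027,-0.0305,0],"rotation": [0,0,0]}], force=20)

```text
time_s: 0.77
tool_pos: [0.3843, -0.31, 0.2141]
tool_rot: [179.5, 0.4, -69.1]
force: [0.8, 0.5, -0.8]
grip_width: 0.0868
```

```bash
cat >> h.py <<'E'
from scipy.spatial.transform import Rotation as Ro
def toolR(yaw,lean=0,d=-3.6):
    """tool down, jaw axis at yaw; lean: hand leaning back along heading d (deg)"""
    h=np.radians(d); ax=np.array([-np.sin(h),np.cos(h),0])
    return Ro.from_rotvec(-np.radians(lean)*ax)*Ro.from_euler('xyz',[180,0,yaw],degrees=True)
def go(p,R):
    o=env.get_obs(); C=Ro.from_euler('xyz',o["tool_rot"],degrees=True)
    print("t",round(o["time_s"],2),"pos",o["tool_pos"].round(4),"F",o["force"].round(1),"w",round(o["grip_width"],4))
    print("dp",(C.inv().apply(np.array(p)-o["tool_pos"])).round(4),"rot",np.degrees((C.inv()*R).as_rotvec()).round(1))
E
python3 - <<'E'
from h import *
T=lambda u,v:((u+.5)/4.4+222-.5,(v+.5)/4.4+125-.5)
S=lambda u,v:((u+.5)/5+235-.5,(v+.5)/5+140-.5)
for n,a,b in [("offRL",(264,282),(410,402)),("offRR",(232,322),(464,406)),("offFR",(317,338),(467,320)),("offFL",(353,300),(413,318)),
 ("roofFR",(330,232),(549,243)),("roofRR",(582,348),(567,33)),("roofRL",(705,210),(374,14)),("roofFL",(470,115),(357,232)),
 ("rRL",(135,200),(378,549)),("rRR",(70,245),(470,552)),("rFL",(264,255),(388,414)),("rFR",(203,306),(480,423)),("sRL",(370,42),(73,506)),("sFL",(513,65),(46,375))]:
    p,e=two(S(*a),T(*b)); print(n,p.round(4),round(e,4))
print(toolR(-93.6,11).apply([0,0,1]))
go([.57,.036,.15],toolR(-93.6,11))
E
```

```text
offRL [0.5523 0.0541 0.03  ] 0.0012
offRR [0.5528 0.0179 0.0264] 0.0034
offFR [0.6099 0.0169 0.042 ] 0.0004
offFL [0.6097 0.0539 0.0427] 0.0006
roofFR [ 0.6467 -0.0304  0.1585] 0.0007
roofRR [ 0.7867 -0.0384  0.1549] 0.0049
roofRL [0.792  0.0851 0.159 ] 0.0004
roofFL [0.6518 0.0928 0.1572] 0.0042
rRL [0.4507 0.0733 0.0328] 0.0008
rRR [0.451  0.0109 0.0408] 0.0008
rFL [0.5429 0.0688 0.0352] 0.0019
rFR [0.5407 0.0073 0.0395] 0.0044
sRL [0.4758 0.2844 0.0337] 0.0033
sFL [0.5651 0.3069 0.0366] 0.0034
[ 0.19043248 -0.011981   -0.98162718]
t 0.77 pos [ 0.3843 -0.31    0.2141] F [ 0.8  0.5 -0.8] w 0.0868
dp [-0.2566 -0.2973  0.0634] rot [11.4  2.7 24.4]
```

carry_out(plan=[{"grip": 0.1,"dp": [-0.027,-0.031,0],"rotation": [0,0,0]},{"grip": 0.1,"dp": [-0.027,-0.031,0],"rotation": [0,0,0]},{"grip": 0.1,"dp": [-0.027,-0.031,0],"rotation": [0,0,0]},{"grip": 0.1,"dp": [-0.027,-0.031,0],"rotation": [0,0,0]},{"grip": 0.1,"dp": [-0.027,-0.031,0],"rotation": [0,0,0]},{"grip": 0.1,"dp": [-0.027,-0.031,0],"rotation": [0,0,0]},{"grip": 0.1,"dp": [-0.027,-0.031,0],"rotation": [0,0,0]},{"grip": 0.1,"dp": [-0.027,-0.031,0],"rotation": [0,0,0]}])

```text
time_s: 1.43
tool_pos: [0.5364, -0.0136, 0.212]
tool_rot: [179.4, 0.3, -69.2]
force: [0.9, 0.2, 0.3]
grip_width: 0.0782
```

```bash
python3 - <<'E'
from h import *
go([.570,.036,.10],toolR(-90.6,11))
E
```

```text
t 1.43 pos [ 0.5364 -0.0136  0.212 ] F [0.9 0.2 0.3] w 0.0782
dp [-0.0339 -0.0503  0.1116] rot [11.4  2.8 21.3]
```

carry_out(plan=[{"grip": 0.2,"dp": [-0.0085,-0.0125,0.02],"rotation": [2.85,0.7,5.3]},{"grip": 0.2,"dp": [-0.0085,-0.0125,0.02],"rotation": [2.85,0.7,5.3]},{"grip": 0.2,"dp": [-0.0085,-0.0125,0.02],"rotation": [2.85,0.7,5.3]},{"grip": 0.2,"dp": [-0.0085,-0.0125,0.02],"rotation": [2.85,0.7,5.3]},{"grip": 0.2,"dp": [0,0,0],"rotation": [0,0,0]}])

```text
time_s: 1.85
tool_pos: [0.5871, 0.0483, 0.1328]
tool_rot: [-168.4, 0.0, -90.5]
force: [-2.2, -1.0, -1.0]
grip_width: 0.0698
```

```bash
python3 - <<'E'
from h import *
go([.5833,.0356,.0275],toolR(-90.6,11))
E
```

```text
t 1.85 pos [0.5871 0.0483 0.1328] F [-2.2 -1.  -1. ] w 0.0698
dp [0.0128 0.0247 0.1024] rot [-0.6  0.6  0. ]
```

carry_out(plan=[{"grip": 0.2,"dp": [0.0128,0.0247,0.012],"rotation": [-0.6,0.6,0]},{"grip": 0.2,"dp": [0,0,0.026],"rotation": [0,0,0]},{"grip": 0.2,"dp": [0,0,0.026],"rotation": [0,0,0]},{"grip": 0.2,"dp": [0,0,0.018],"rotation": [0,0,0]},{"grip": 0.2,"dp": [0,0,0],"rotation": [0,0,0]}])

```text
time_s: 2.27
tool_pos: [0.5769, 0.0328, 0.0464]
tool_rot: [-169.2, -0.8, -90.0]
force: [-1.0, -0.5, 0.4]
grip_width: 0.0696
```

```bash
python3 - <<'E'
from h import *
go([.5833,.0356,.0275],toolR(-90.6,11))
im=crop("top","pics/a.png",222,125,134,135,4.4); s=crop("scene","pics/b.png",235,140,150,120,5)
E
```

```text
t 2.27 pos [0.5769 0.0328 0.0464] F [-1.  -0.5  0.4] w 0.0696
dp [-0.0031 -0.0028  0.0197] rot [ 0.2 -0.1  0.7]
```

View pics/b.png

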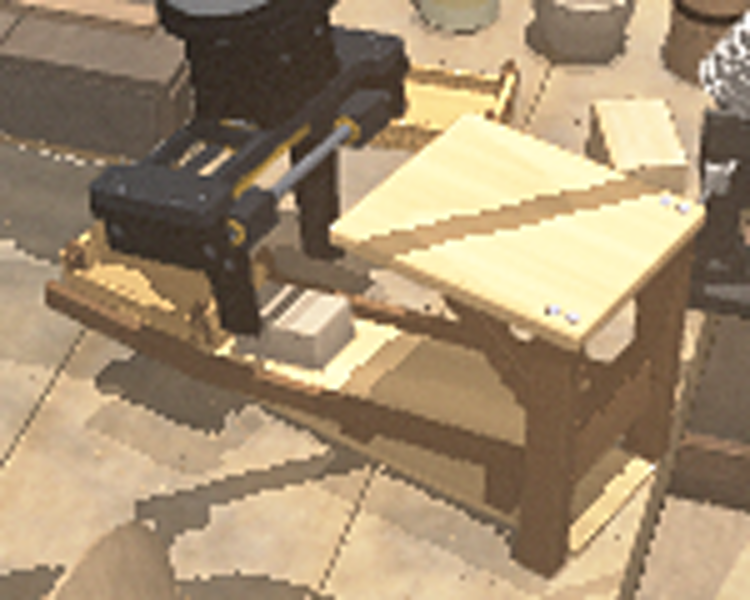

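The hand straddles the offcut: the near finger is at about (240,290) and the offcut's top at (310,310). I'll descend and grip.

carry_out(plan=[{"grip": 0.2,"dp": [-0.003,-0.003,0.012],"rotation": [0,0,0.7]},{"grip": 0.2,"dp": [0,0,0.008],"rotation": [0,0,0]},{"grip": 0.55,"dp": [0,0,0],"rotation": [0,0,0]},{"grip": 0.75,"dp": [0,0,0],"rotation": [0,0,0]},{"grip": 0.75,"dp": [0,0,0],"rotation": [0,0,0]},{"grip": 0.75,"dp": [0,0,0],"rotation": [0,0,0]},{"grip": 0.75,"dp": [0,0,0],"rotation": [0,0,0]}], force=20)

```text
time_s: 2.95
tool_pos: [0.591, 0.0345, 0.0393]
tool_rot: [-168.3, -0.8, -90.6]
force: [-0.8, -0.3, -0.1]
grip_width: 0.0443
```

```bash
python3 - <<'E'
from h import *
go([.5833,.0356,.0275],toolR(-90.6,11)); print(env.get_obs()["joint_velocities"].round(2))
env.read_camera("top")
go([.5833,.0356,.0275],toolR(-90.6,11)); print(env.get_obs()["joint_velocities"].round(2))
E
```

```text
t 2.95 pos [0.591  0.0345 0.0393] F [-0.8 -0.3 -0.1] w 0.0443
dp [-0.0012  0.0099  0.01  ] rot [-0.7 -0.3  0.1]
[ 0.22 -0.78 -0.28 -0.22 -0.19  0.25  0.32]
t 3.0 pos [0.5911 0.0345 0.0393] F [-0.1 -0.6  0.9] w 0.0401
dp [-0.0012  0.01    0.01  ] rot [-0.7 -0.3  0.1]
[-0.12  0.28  0.09  0.1   0.11 -0.26 -0.22]
```

carry_out(plan=[{"grip": 0.2,"dp": [0,0.01,-0.005],"rotation": [0,0,0]},{"grip": 0.2,"dp": [0,0,0],"rotation": [0,0,0]},{"grip": 0.2,"dp": [0,0,0],"rotation": [0,0,0]},{"grip": 0.2,"dp": [0,0,0],"rotation": [0,0,0]}])

```text
time_s: 3.33
tool_pos: [0.5809, 0.0345, 0.0434]
tool_rot: [-168.2, -0.9, -90.6]
force: [-0.7, -0.3, -0.6]
grip_width: 0.0592
```

```bash
python3 - <<'E'
from h import *
go([.5833,.0356,.0275],toolR(-90.6,11))
im=crop("top","pics/a2.png",222,125,134,135,4.4); s=crop("scene","pics/b2.png",235,140,150,120,5)
E
```

```text
t 3.33 pos [0.5809 0.0345 0.0434] F [-0.7 -0.3 -0.6] w 0.0592
dp [-0.0014  0.0009  0.016 ] rot [-0.8 -0.3  0.1]
```

View pics/b2.png

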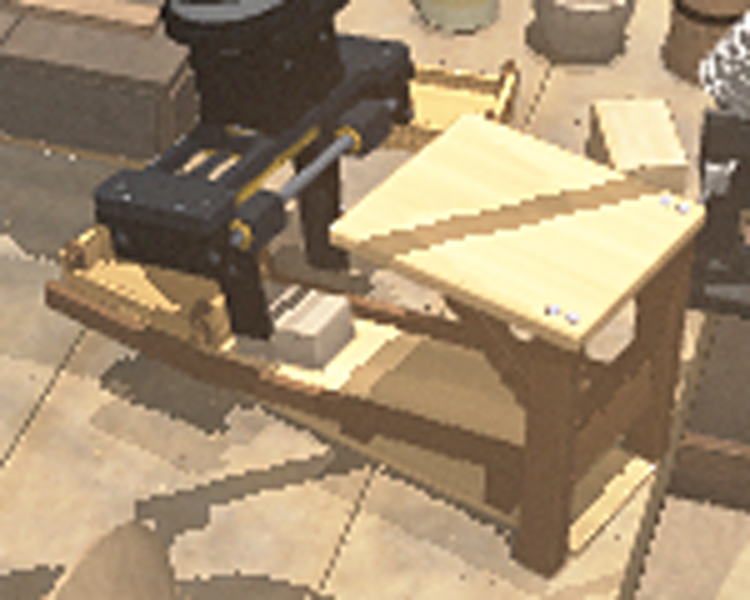

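The offcut hasn't been disturbed; its top is near (315,308). I'll descend in small steps this time and check before closing.

carry_out(plan=[{"grip": 0.3,"dp": [-0.001,0.001,0.008],"rotation": [-0.8,0,0]},{"grip": 0.3,"dp": [0,0,0.008],"rotation": [0,0,0]},{"grip": 0.3,"dp": [0,0,0],"rotation": [0,0,0]}])

```text
time_s: 3.68
tool_pos: [0.5843, 0.0351, 0.0261]
tool_rot: [-169.0, -0.8, -90.6]
force: [0.4, -0.0, -0.5]
grip_width: 0.0618
```

```bash
python3 - <<'E'
from h import *
go([.5833,.0356,.0275],toolR(-90.6,11))
E
```

```text
t 3.68 pos [0.5843 0.0351 0.0261] F [ 0.4 -0.  -0.5] w 0.0618
dp [-0.0005  0.0007 -0.0015] rot [ 0.  -0.3  0.1]
```

carry_out(plan=[{"grip": 0.75,"dp": [0,0,0],"rotation": [0,0,0]},{"grip": 0.75,"dp": [0,0,0],"rotation": [0,0,0]},{"grip": 0.75,"dp": [0,0,0],"rotation": [0,0,0]},{"grip": 0.75,"dp": [0,0,0],"rotation": [0,0,0]},{"grip": 0.75,"dp": [0,0,0],"rotation": [0,0,0]},{"grip": 0.75,"dp": [0,0,0],"rotation": [0,0,0]},{"grip": 0.75,"dp": [0,0,0],"rotation": [0,0,0]}])

```text
time_s: 4.27
tool_pos: [0.5836, 0.0355, 0.0244]
tool_rot: [-169.2, -0.8, -90.6]
force: [-0.2, 0.3, -1.7]
grip_width: 0.0382
```

carry_out(plan=[{"grip": 0.75,"dp": [0,0,-0.02],"rotation": [0,0,0]},{"grip": 0.75,"dp": [0,0,-0.035],"rotation": [0,0,0]},{"grip": 0.75,"dp": [0,0,-0.035],"rotation": [0,0,0]},{"grip": 0.75,"dp": [0,0,0],"rotation": [0,0,0]}])

```text
time_s: 4.6
tool_pos: [0.5642, 0.0373, 0.1134]
tool_rot: [-169.5, -0.7, -90.6]
force: [0.4, 0.6, 0.4]
grip_width: 0.038
```

```bash
python3 - <<'E'
from h import *
go([.5265,.269,.09],toolR(-75.4,0))
im=crop("top","pics/a3.png",222,165,134,95,5.5)
E
```

```text
t 4.6 pos [0.5642 0.0373 0.1134] F [0.4 0.6 0.4] w 0.038
dp [-0.2316  0.043   0.0129] rot [-10.3  -2.1 -15.1]
```

View pics/a3.png

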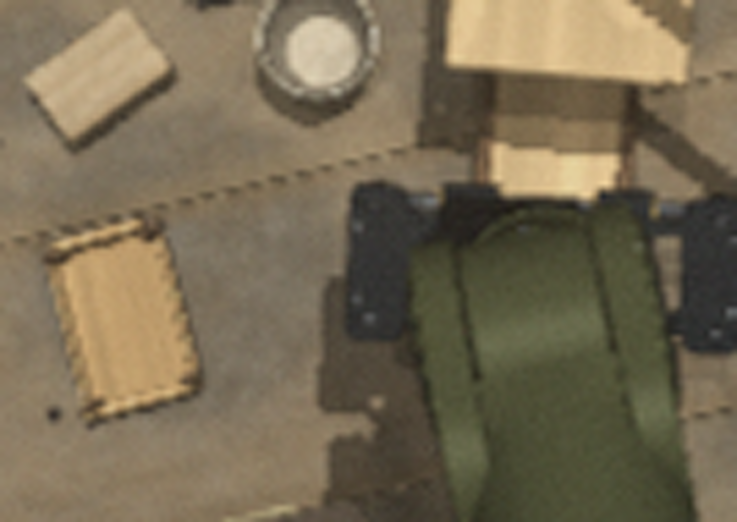

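```bash
python3 - <<'E'
from h import *
for z in(0,.06,.12): print(z,"bottle top-view centre",onz("top",(200,237),z).round(3),"left/right edge",onz("top",(190,237),z).round(3),onz("top",(210,237),z).round(3))
print("scene base",onz("scene",(328,143),0).round(3)); print(proj("scene",np.array([.49,.385,.12])))
T=lambda u,v:((u+.5)/5.5+222-.5,(v+.5)/5.5+165-.5)
P=np.array([onz("top",T(*p),.035) for p in [(95,408),(57,252),(150,228),(193,383)]]);print(P.mean(0),np.degrees(np.arctan2((P[1]-P[0])[1],(P[1]-P[0])[0])),np.degrees(np.arctan2((P[2]-P[3])[1],(P[2]-P[3])[0])))
E
```

```text
0 bottle top-view centre [0.48  0.407 0.   ] left/right edge [0.479 0.438 0.   ] [0.481 0.376 0.   ]
0.06 bottle top-view centre [0.478 0.392 0.06 ] left/right edge [0.478 0.422 0.06 ] [0.479 0.363 0.06 ]
0.12 bottle top-view centre [0.477 0.378 0.12 ] left/right edge [0.476 0.406 0.12 ] [0.478 0.349 0.12 ]
scene base [0.488 0.39  0.   ]
[329.31286367 111.64480593]
[0.52705335 0.26799195 0.035     ] 16.479971032449882 18.010058373129272
```

carry_out(plan=[{"grip": 0.75,"dp": [-0.0385,0.0072,0],"rotation": [0,0,0]},{"grip": 0.75,"dp": [-0.0385,0.0072,0],"rotation": [0,0,0]},{"grip": 0.75,"dp": [-0.0385,0.0072,0],"rotation": [0,0,0]},{"grip": 0.75,"dp": [-0.0385,0.0072,0],"rotation": [0,0,0]},{"grip": 0.75,"dp": [-0.0385,0.0072,0],"rotation": [0,0,0]},{"grip": 0.75,"dp": [-0.0385,0.0072,0],"rotation": [-3.4,-0.7,-5.3]},{"grip": 0.75,"dp": [0,0,0],"rotation": [-3.4,-0.7,-5.3]},{"grip": 0.75,"dp": [0,0,0],"rotation": [-3.4,-0.7,-5.3]}])

```text
time_s: 5.32
tool_pos: [0.5181, 0.273, 0.0943]
tool_rot: [179.5, -0.2, -74.5]
force: [1.1, -0.9, -0.6]
grip_width: 0.038
```

```bash
python3 - <<'E'
from h import *
go([.5275,.2675,.06],toolR(-74,0))
E
```

```text
t 5.32 pos [0.5181 0.273  0.0943] F [ 1.1 -0.9 -0.6] w 0.038
dp [ 0.0077 -0.0079  0.0342] rot [ 0.5 -0.2 -0.5]
```

carry_out(plan=[{"grip": 0.75,"dp": [0.0077,-0.0079,0.012],"rotation": [0.5,-0.2,-0.5]},{"grip": 0.75,"dp": [0,0,0.02],"rotation": [0,0,0]},{"grip": 0.75,"dp": [0,0,0.02],"rotation": [0,0,0]},{"grip": 0.75,"dp": [0,0,0],"rotation": [0,0,0]}])

```text
time_s: 5.65
tool_pos: [0.5287, 0.2705, 0.0362]
tool_rot: [179.7, 0.3, -73.6]
force: [-0.1, -1.4, -0.5]
grip_width: 0.038
```

```bash
python3 - <<'E'
from h import *
go([.5275,.2675,.0225],toolR(-74,0))
im=crop("scene","pics/b3.png",275,120,100,75,7)
E
```

```text
t 5.65 pos [0.5287 0.2705 0.0362] F [-0.1 -1.4 -0.5] w 0.038
dp [0.0026 0.0019 0.0137] rot [0.3 0.3 0.4]
```

View pics/b3.png

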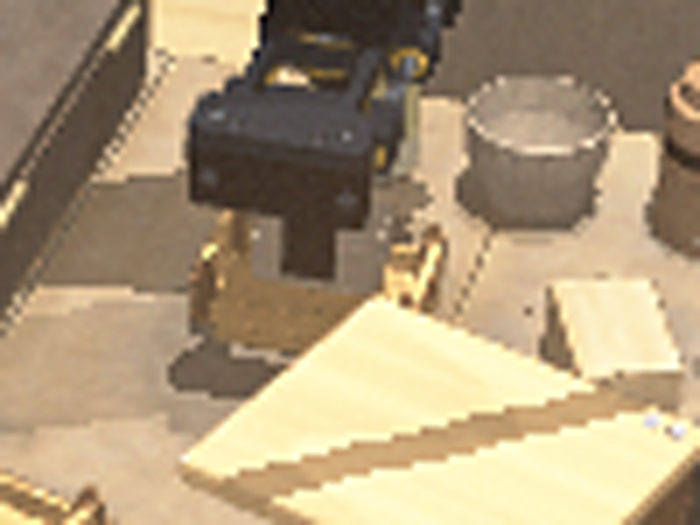

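The offcut hangs centred in the tray: it spans about (250–385) against tray ends at (200–435). I'll lower it and release.

carry_out(plan=[{"grip": 0.75,"dp": [0.0026,0.002,0.007],"rotation": [0.3,0.3,0.4]},{"grip": 0.75,"dp": [0,0,0.006],"rotation": [0,0,0]},{"grip": 0,"dp": [0,0,-0.0003],"rotation": [0,0,0]},{"grip": 0,"dp": [0,0,-0.0003],"rotation": [0,0,0]},{"grip": 0,"dp": [0,0,-0.0003],"rotation": [0,0,0]},{"grip": 0,"dp": [0,0,-0.0003],"rotation": [0,0,0]},{"grip": 0,"dp": [0,0,-0.0003],"rotation": [0,0,0]}])

```text
time_s: 6.28
tool_pos: [0.5294, 0.2691, 0.029]
tool_rot: [-179.5, -0.0, -74.0]
force: [0.5, -0.6, 0.5]
grip_width: 0.0638
```

carry_out(plan=[{"grip": 0,"dp": [0,0,-0.0003],"rotation": [0,0,0]},{"grip": 0,"dp": [0,0,-0.0003],"rotation": [0,0,0]},{"grip": 0,"dp": [0,0,-0.0003],"rotation": [0,0,0]},{"grip": 0,"dp": [0,0,-0.0003],"rotation": [0,0,0]},{"grip": 0,"dp": [0,0,-0.0003],"rotation": [0,0,0]},{"grip": 0,"dp": [0,0,-0.0003],"rotation": [0,0,0]}])

```text
time_s: 6.78
tool_pos: [0.5305, 0.2695, 0.0325]
tool_rot: [-179.4, -0.0, -74.0]
force: [-0.3, 0.3, -0.6]
grip_width: 0.0867
```

```bash
python3 - <<'E'
from h import *
go([.5270,.2675,.005],toolR(-74,0))
im=crop("top","pics/a4.png",222,185,134,75,5.5)
E
```

```text
t 6.78 pos [0.5305 0.2695 0.0325] F [-0.3  0.3 -0.6] w 0.0867
dp [0.0009 0.0042 0.0275] rot [-0.6 -0.   0. ]
```

carry_out(plan=[{"grip": 0,"dp": [0.001,0.004,0.008],"rotation": [-0.6,0,0]},{"grip": 0,"dp": [0,0,0.009],"rotation": [0,0,0]},{"grip": 0,"dp": [0,0,0.008],"rotation": [0,0,0]},{"grip": 0,"dp": [0,0,0],"rotation": [0,0,0]}])

```text
time_s: 7.17
tool_pos: [0.5266, 0.2669, 0.0049]
tool_rot: [180.0, -0.1, -74.0]
force: [-1.0, 0.1, -0.4]
grip_width: 0.0868
```

```bash
python3 - <<'E'
from h import *
go([.5270,.2675,.006],toolR(-74,0))
E
```

```text
t 7.17 pos [0.5266 0.2669 0.0049] F [-1.   0.1 -0.4] w 0.0868
dp [-0.0005 -0.0006 -0.0011] rot [ 0.  -0.1 -0. ]
```

carry_out(plan=[{"grip": 0.4,"dp": [0,0,-0.0005],"rotation": [0,0,0]},{"grip": 0.4,"dp": [0,0,0],"rotation": [0,0,0]},{"grip": 0.4,"dp": [0,0,0],"rotation": [0,0,0]},{"grip": 0.4,"dp": [0,0,0],"rotation": [0,0,0]},{"grip": 0.4,"dp": [0,0,0],"rotation": [0,0,0]},{"grip": 0.4,"dp": [0,0,0],"rotation": [0,0,0]},{"grip": 0.4,"dp": [0,0,0],"rotation": [0,0,0]},{"grip": 0.4,"dp": [0,0,0],"rotation": [0,0,0]}], force=25)

```text
time_s: 7.83
tool_pos: [0.5253, 0.2668, 0.0037]
tool_rot: [179.8, -0.0, -74.0]
force: [-0.8, -0.1, -1.5]
grip_width: 0.0657
```

```bash
python3 - <<'E'
from h import *
go([.496,.040,.1],toolR(-93.4,0))
E
```

```text
t 7.83 pos [0.5253 0.2668 0.0037] F [-0.8 -0.1 -1.5] w 0.0657
dp [ 0.21    0.0911 -0.0958] rot [ 0.2 -0.1 19.4]
```

carry_out(plan=[{"grip": 0.4,"dp": [0,0,-0.012],"rotation": [0,0,0]},{"grip": 0.4,"dp": [0,0,-0.022],"rotation": [0,0,0]},{"grip": 0.4,"dp": [0,0,-0.025],"rotation": [0,0,0]},{"grip": 0.4,"dp": [0,0,-0.022],"rotation": [0,0,0]},{"grip": 0.4,"dp": [0,0,-0.012],"rotation": [0,0,0]}])

```text
time_s: 8.25
tool_pos: [0.5224, 0.2653, 0.0988]
tool_rot: [179.3, -0.1, -73.9]
force: [-0.0, 0.8, -1.2]
grip_width: 0.0658
```

carry_out(plan=[{"grip": 0.4,"dp": [0.015,0.0065,0],"rotation": [0,0,0]},{"grip": 0.4,"dp": [0.026,0.0113,0],"rotation": [0,0,0]},{"grip": 0.4,"dp": [0.031,0.0135,0],"rotation": [0,0,0]},{"grip": 0.4,"dp": [0.034,0.0148,0],"rotation": [0,0,0]},{"grip": 0.4,"dp": [0.034,0.0148,0],"rotation": [0,0,0]},{"grip": 0.4,"dp": [0.031,0.0135,0],"rotation": [0,0,0]},{"grip": 0.4,"dp": [0.022,0.0096,0],"rotation": [0,0,0]},{"grip": 0.4,"dp": [0.012,0.0052,0],"rotation": [0,0,0]}])

```text
time_s: 8.92
tool_pos: [0.4949, 0.044, 0.1077]
tool_rot: [-179.9, 0.1, -73.2]
force: [0.4, 0.0, -2.0]
grip_width: 0.0656
```

carry_out(plan=[{"grip": 0.4,"dp": [0,0,0],"rotation": [0,0,3.5]},{"grip": 0.4,"dp": [0,0,0],"rotation": [0,0,5]},{"grip": 0.4,"dp": [0,0,0],"rotation": [0,0,5]},{"grip": 0.4,"dp": [0,0,0],"rotation": [0,0,4]},{"grip": 0.4,"dp": [0,0,0],"rotation": [0,0,1.9]},{"grip": 0.4,"dp": [0,0,0],"rotation": [0,0,0]}])

```text
time_s: 9.42
tool_pos: [0.4936, 0.0359, 0.1099]
tool_rot: [-179.9, -0.2, -94.2]
force: [-0.5, 0.0, -1.9]
grip_width: 0.0658
```

```bash
python3 - <<'E'
from h import *
go([.494,.040,.055],toolR(-93.4,0))
E
```

```text
t 9.42 pos [0.4936 0.0359 0.1099] F [-0.5  0.  -1.9] w 0.0658
dp [-0.0043  0.      0.0548] rot [-0.1 -0.2 -0.8]
```

carry_out(plan=[{"grip": 0.4,"dp": [-0.004,0,0.015],"rotation": [0,0,-0.8]},{"grip": 0.4,"dp": [0,0,0.022],"rotation": [0,0,0]},{"grip": 0.4,"dp": [0,0,0.016],"rotation": [0,0,0]},{"grip": 0.4,"dp": [0,0,0],"rotation": [0,0,0]}])

```text
time_s: 9.75
tool_pos: [0.4959, 0.0401, 0.0581]
tool_rot: [-179.5, -0.3, -93.0]
force: [-0.8, -0.3, -2.2]
grip_width: 0.0655
```

```bash
python3 - <<'E'
from h import *
go([.494,.040,.055],toolR(-93.4,0))
a=env.read_camera("scene")[160:225,235:305]; cv2.imwrite("pics/b5.png",cv2.resize(a,None,fx=8,fy=8,interpolation=cv2.INTER_CUBIC)[:,:,::-1])
a=env.read_camera("top")[195:262,290:350]; cv2.imwrite("pics/a5.png",cv2.resize(a,None,fx=8,fy=8,interpolation=cv2.INTER_CUBIC)[:,:,::-1])
E
python3 -c "
import cv2,numpy as np
a=cv2.imread('pics/a5.png');b=cv2.imread('pics/b5.png');h=max(a.shape[0],b.shape[0])
p=lambda x:cv2.copyMakeBorder(x,0,h-x.shape[0],0,0,cv2.BORDER_CONSTANT)
c=np.hstack([p(a),p(b)]);print(c.shape);cv2.imwrite('pics/ab5.png',cv2.resize(c,None,fx=.76,fy=.76))"
```

```text
t 9.75 pos [0.4959 0.0401 0.0581] F [-0.8 -0.3 -2.2] w 0.0655
dp [0.0002 0.002  0.0031] rot [-0.5 -0.3  0.4]
(536, 1040, 3)
```

View pics/ab5.png

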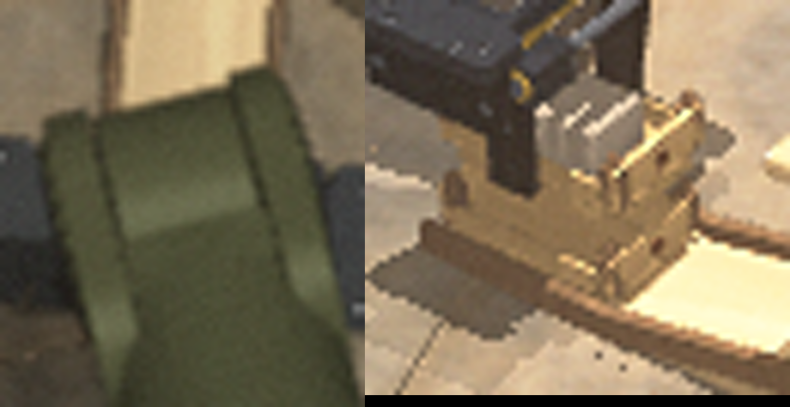

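The top view is blocked by the arm. In the scene view the loaded tray is held above the ramp tray, with the offcut flat in it; the end-wall holes show at (660,155) upper and (657,245) lower. I'll compare the holes and studs to align the trays.

```bash
python3 - <<'E'
from h import *
g=cv2.cvtColor(cv2.imread("pics/b5.png"),cv2.COLOR_BGR2GRAY); g=cv2.resize(g,None,fx=1/8,fy=1/8,interpolation=cv2.INTER_AREA).astype(float)
P=lambda u,v:np.array([(u-365)/6.08,v/6.08])
def cen(u,v,r=3):
    c=P(u,v); x,y=int(round(c[0])),int(round(c[1])); w=g[y-r:y+r+1,x-r:x+r+1]; k=np.clip(np.percentile(w,45)-w,0,None)
    Y,X=np.mgrid[y-r:y+r+1,x-r:x+r+1]; return np.array([(k*X).sum(),(k*Y).sum()])/k.sum()+[235,160]
up,lo=cen(660,155,2),cen(657,245,2); print("hole",up,lo,up-lo)
# template: patch of lower front end matched in upper region
x,y=[int(t) for t in P(600,195)]; x2,y2=[int(t) for t in P(702,272)]
t=g[y:y2,x:x2].astype(np.float32); area=g[:y-1+ (y2-y)-8,:].astype(np.float32)
for (a,b,c,d) in [(600,195,702,272),(635,215,700,272),(640,225,675,265)]:
    x,y=P(a,b).astype(int);x2,y2=P(c,d).astype(int); t=g[y:y2,x:x2].astype(np.float32)
    m=cv2.matchTemplate(g[y-20:y2-9,x-6:x2+7].astype(np.float32),t,cv2.TM_CCOEFF_NORMED); _,v,_,l=cv2.minMaxLoc(m)
    def sub(a):
        return 0.5*(a[0]-a[2])/(a[0]-2*a[1]+a[2])
    sx=sub(m[l[1],l[0]-1:l[0]+2]); sy=sub(m[l[1]-1:l[1]+2,l[0]]); print("match",v,l[0]+sx-6,l[1]+sy-20)
X=np.array([.546,.037,.026]); b=proj("scene",X)
print("lower hole pred",b,"z+.0484:",proj("scene",X+[0,0,.0484])-b,"per mm x,y,z:",[(proj("scene",X+np.eye(3)[i]*.001)-b).round(3) for i in range(3)])
E
```

```text
hole [283.39453125 185.6171875 ] [282.80991736 200.29384757] [  0.58461389 -14.67666007]Traceback (most recent call last):
  File "<stdin>", line 16, in <module>
  File "<stdin>", line 15, in sub
IndexError: index 0 is out of bounds for axis 0 with size 0
```

```bash
python3 - <<'E'
from h import *
g=cv2.cvtColor(cv2.imread("pics/b5.png"),cv2.COLOR_BGR2GRAY); g=cv2.resize(g,None,fx=1/8,fy=1/8,interpolation=cv2.INTER_AREA).astype(np.float32)
P=lambda u,v:np.array([(u-365)/6.08,v/6.08]).astype(int)
sub=lambda a:0.5*(a[0]-a[2])/(a[0]-2*a[1]+a[2])
for (a,b,c,d) in [(600,195,702,272),(635,215,700,272),(640,225,675,265)]:
    x,y=P(a,b);x2,y2=P(c,d); t=g[y:y2,x:x2]
    m=cv2.matchTemplate(g,t,cv2.TM_CCOEFF_NORMED); lo,hi=y-20,y-9; s=m[lo:hi,x-4:x+6]; _,v,_,l=cv2.minMaxLoc(s); i,j=l[1]+lo,l[0]+x-4
    print("match",round(v,3),j+sub(m[i,j-1:j+2])-x,i+sub(m[i-1:i+2,j])-y)
X=np.array([.546,.037,.026]); b=proj("scene",X)
print("lower hole pred",b,"z+.0484:",proj("scene",X+[0,0,.0484])-b,"per mm x,y,z:",[(proj("scene",X+np.eye(3)[i]*.001)-b).round(3) for i in range(3)])
E
```

```text
match 0.237 5.111404404044151 -8.177908658981323
match 0.519 3.79416586458683 -12.06221566721797
match 0.544 0.29956120252609253 -14.86758080124855
lower hole pred [282.26776012 199.59082941] z+.0484: [ -0.23546854 -13.99956176] per mm x,y,z: [array([0.302, 0.125]), array([ 0.204, -0.192]), array([-0.005, -0.283])]
```

carry_out(plan=[{"grip": 0.4,"dp": [0.002,0,0.005],"rotation": [-0.5,-0.3,0.4]},{"grip": 0.4,"dp": [0,0,0.004],"rotation": [0,0,0]},{"grip": 0.4,"dp": [0,0,0.002],"rotation": [0,0,0]},{"grip": 0.4,"dp": [0,0,0],"rotation": [0,0,0]}])

```text
time_s: 10.18
tool_pos: [0.5005, 0.038, 0.0522]
tool_rot: [-179.5, 0.0, -93.5]
force: [-0.1, -1.1, -2.6]
grip_width: 0.0658
```

```bash
python3 - <<'E'
from h import *
go([.496,.038,.040],toolR(-93.4,0)); print(env.get_obs()["tool_rot"],env.get_obs()["wrist_torque"].round(2))
im=crop("scene","pics/b6.png",240,160,60,65,12)
E
```

```text
t 10.18 pos [0.5005 0.038  0.0522] F [-0.1 -1.1 -2.6] w 0.0658
dp [0.0002 0.0046 0.0122] rot [-0.5  0.  -0.1]
[-1.79543204e+02  4.91455265e-02 -9.34628976e+01] [ 0.01 -0.07 -0.01]
```

View pics/b6.png

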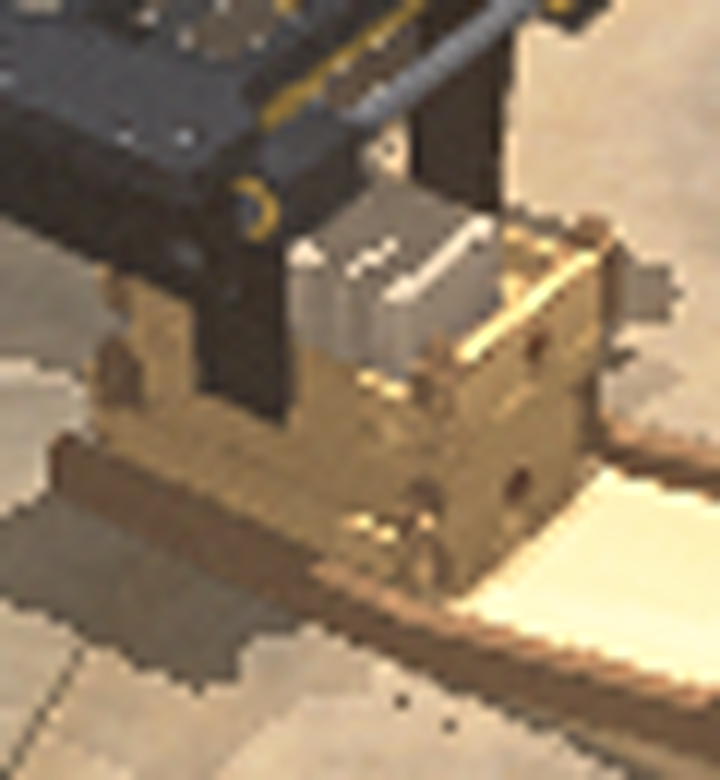

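The upper hole at (535,348) against the lower at (518,485) puts the upper tray about 5 mm too far forward, with y nearly right. I'll correct x.

carry_out(plan=[{"grip": 0.4,"dp": [0,0.005,0.003],"rotation": [0,0,0]},{"grip": 0.4,"dp": [0,0,0],"rotation": [0,0,0]}])

```text
time_s: 10.4
tool_pos: [0.4957, 0.0385, 0.0496]
tool_rot: [-179.5, 0.1, -93.5]
force: [-0.2, -0.7, -1.7]
grip_width: 0.0658
```

```bash
python3 - <<'E'
from h import *
go([.4955,.0376,.040],toolR(-93.5,0)); print(env.get_obs()["tool_rot"],env.get_obs()["joint_velocities"].round(2))
E
```

```text
t 10.4 pos [0.4957 0.0385 0.0496] F [-0.2 -0.7 -1.7] w 0.0658
dp [0.0009 0.0002 0.0096] rot [-0.5  0.1  0. ]
[-1.79487015e+02  5.97671707e-02 -9.34527417e+01] [ 0.07 -0.04  0.03 -1.78  0.39 -0.46 -0.1 ]
```

carry_out(plan=[{"grip": 0.4,"dp": [0.0008,0,0.003],"rotation": [0,0,0]},{"grip": 0.4,"dp": [0,0,0.003],"rotation": [0,0,0]}])

```text
time_s: 10.57
tool_pos: [0.496, 0.0376, 0.044]
tool_rot: [-179.4, 0.0, -93.4]
force: [0.1, 0.2, -1.2]
grip_width: 0.0659
```

```bash
python3 - <<'E'
from h import *
go([.4955,.0376,.040],toolR(-93.5,0)); print(env.get_obs()["tool_rot"],env.get_obs()["joint_velocities"].round(2))
E
```

```text
t 10.57 pos [0.496  0.0376 0.044 ] F [ 0.1  0.2 -1.2] w 0.0659
dp [0.     0.0006 0.004 ] rot [-0.6  0.   0.1]
[-1.79390520e+02  2.74164456e-02 -9.34433410e+01] [-1.46  3.1   0.7   1.42  3.01 -4.63 -2.51]
```

carry_out(plan=[{"grip": 0.4,"dp": [0,0.0005,0.002],"rotation": [-0.5,0,0]},{"grip": 0.4,"dp": [0,0,0.002],"rotation": [0,0,0]},{"grip": 0.4,"dp": [0,0,0.001],"rotation": [0,0,0]}])

```text
time_s: 10.82
tool_pos: [0.4954, 0.0375, 0.0396]
tool_rot: [180.0, -0.0, -93.4]
force: [-7.6, -1.2, 19.9]
grip_width: 0.0659
```

```bash
python3 - <<'E'
from h import *
go([.4955,.0376,.0395],toolR(-93.5,0)); print(env.get_obs()["tool_rot"],env.get_obs()["joint_velocities"].round(2))
E
```

```text
t 10.82 pos [0.4954 0.0375 0.0396] F [-7.6 -1.2 19.9] w 0.0659
dp [-0.0002 -0.0001  0.0001] rot [ 0.  -0.   0.1]
[ 1.79993800e+02 -4.15991306e-02 -9.34484546e+01] [-0.69  0.76  0.23 -0.66  0.83  1.14 -0.96]
```

It seated at the predicted height (tip 0.0396) with about 20 N of contact. I'll release and rise.

carry_out(plan=[{"grip": 0.4,"dp": [0,0,-0.0005],"rotation": [0,0,0]},{"grip": 0,"dp": [0,0,0],"rotation": [0,0,0]},{"grip": 0,"dp": [0,0,0],"rotation": [0,0,0]},{"grip": 0,"dp": [0,0,0],"rotation": [0,0,0]},{"grip": 0,"dp": [0,0,0],"rotation": [0,0,0]},{"grip": 0,"dp": [0,0,0],"rotation": [0,0,0]},{"grip": 0,"dp": [0,0,0],"rotation": [0,0,0]}])

```text
time_s: 11.4
tool_pos: [0.4969, 0.0379, 0.0406]
tool_rot: [-179.9, -0.0, -93.4]
force: [0.5, 0.1, 0.1]
grip_width: 0.0863
```

carry_out(plan=[{"grip": 0,"dp": [0,0,-0.01],"rotation": [0,0,0]},{"grip": 0,"dp": [0,0,-0.03],"rotation": [0,0,0]},{"grip": 0,"dp": [0,0,-0.04],"rotation": [0,0,0]},{"grip": 0.5,"dp": [0,0,-0.04],"rotation": [0,0,0]},{"grip": 0.75,"dp": [0,0,-0.02],"rotation": [0,0,0]},{"grip": 0.75,"dp": [0,0,0],"rotation": [0,0,0]}])

```text
time_s: 11.9
tool_pos: [0.4942, 0.0388, 0.1874]
tool_rot: [179.8, 0.1, -93.3]
force: [1.4, 0.4, -0.5]
grip_width: 0.0742
```

```bash
python3 - <<'E'
from h import *
im=crop("scene","pics/b7.png",235,140,150,100,5)
go([.425,.045,.10],toolR(-93.6,15))
E
```

```text
t 11.95 pos [0.4938 0.0389 0.186 ] F [0.1 0.2 0.8] w 0.0704
dp [-0.0021  0.0686  0.0864] rot [15.3  0.1  0.3]
```

View pics/b7.png

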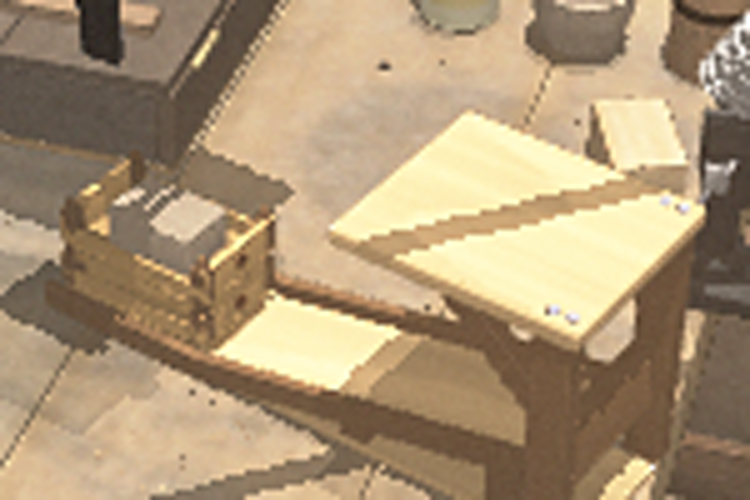

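The stack looks square and seated at about (170,250), with the offcut flat in the upper tray. I'll move behind it.

carry_out(plan=[{"grip": 0.75,"dp": [0,0.023,0],"rotation": [0,0,0]},{"grip": 0.75,"dp": [0,0.023,0],"rotation": [0,0,0]},{"grip": 0.75,"dp": [0,0.023,0],"rotation": [0,0,0]},{"grip": 0.75,"dp": [0,0,0],"rotation": [5,0,0]},{"grip": 0.75,"dp": [0,0,0],"rotation": [5,0,0]},{"grip": 0.75,"dp": [0,0,0],"rotation": [5,0,0]},{"grip": 0.75,"dp": [0,0,0],"rotation": [0,0,0]}])

```text
time_s: 12.53
tool_pos: [0.42, 0.0427, 0.177]
tool_rot: [-169.7, 0.3, -93.3]
force: [-1.0, 0.0, 0.1]
grip_width: 0.0256
```

```bash
python3 - <<'E'
from h import *
go([.424,.043,.07],toolR(-93.6,15)); o=env.get_obs(); print(o["qpos"].round(1),o["tool_rot"])
E
```

```text
t 12.53 pos [0.42   0.0427 0.177 ] F [-1.   0.   0.1] w 0.0256
dp [0.     0.0153 0.106 ] rot [4.7 0.4 0.2]
[ 20.5 -17.2 -26.6 123.6  -7.1  61.7 -96.2] [-169.66547738    0.29475046  -93.30035525]
```

carry_out(plan=[{"grip": 0.75,"dp": [0,0.0045,0.0265],"rotation": [0,0,0]},{"grip": 0.75,"dp": [0,0.0045,0.0265],"rotation": [0,0,0]},{"grip": 0.75,"dp": [0,0.0045,0.0265],"rotation": [0,0,0]},{"grip": 0.75,"dp": [0,0.0045,0.0265],"rotation": [0,0,0]},{"grip": 0.75,"dp": [0,0,0],"rotation": [0,0,0]}])

```text
time_s: 12.95
tool_pos: [0.4197, 0.0459, 0.0649]
tool_rot: [-169.8, 0.4, -92.9]
force: [-2.6, -0.6, -0.2]
grip_width: 0.0219
```

```bash
python3 - <<'E'
from h import *
go([.424,.043,.018],toolR(-93.6,15)); o=env.get_obs(); print(o["qpos"].round(1),o["tool_rot"])
E
```

```text
t 12.95 pos [0.4197 0.0459 0.0649] F [-2.6 -0.6 -0.2] w 0.0219
dp [0.0029 0.004  0.047 ] rot [4.8 0.5 0.6]
[  21.6   -8.7  -31.1  131.3   -3.7   46.2 -100.2] [-169.80958559    0.36428724  -92.89121648]
```

carry_out(plan=[{"grip": 0.75,"dp": [0.003,0.003,0.018],"rotation": [0,0,0.6]},{"grip": 0.75,"dp": [0,0.003,0.018],"rotation": [0,0,0]},{"grip": 0.75,"dp": [0,0.001,0.01],"rotation": [0,0,0]},{"grip": 0.75,"dp": [0,0,0],"rotation": [0,0,0]}])

```text
time_s: 13.28
tool_pos: [0.4217, 0.0417, 0.0189]
tool_rot: [-169.9, 0.5, -93.7]
force: [-0.2, -0.1, 0.6]
grip_width: 0.0216
```

```bash
cat >> h.py <<'E'
def rackgo(xr,h,lean,yo=0):
    """TCP at rack x xr, h above surface (normal), with lean"""
    th=np.radians(-3.6); u=np.array([np.cos(th),np.sin(th),0]); v=np.array([-np.sin(th),np.cos(th),0]); toe=np.array([.549,.0375,.006])
    n=np.array([0,0,1.]); s=u*xr
    if xr>0: s=u*xr+[0,0,xr*np.tan(np.radians(11))]; n=np.array([0,0,1.])*np.cos(np.radians(11))-u*np.sin(np.radians(11))
    go(toe+s+n*h+v*yo,toolR(-93.6,lean)); o=env.get_obs(); d=o["tool_pos"]-toe
    r=d@u; print("rack x,y",np.round([r,d@v],4),"h vert",round(float(d[2]-max(0,r)*np.tan(np.radians(11))),4),"q",o["qpos"].round(0),"rot",o["tool_rot"].round(1))
E
python3 - <<'E'
from h import *
rackgo(-.10,.009,15)
E
```

```text
t 13.28 pos [0.4217 0.0417 0.0189] F [-0.2 -0.1  0.6] w 0.0216
dp [-0.0038 -0.0262  0.0086] rot [ 4.9  0.5 -0.2]
rack x,y [-0.1273 -0.0038] h vert 0.0129 q [  22.   -3.  -32.  133.    0.   39. -104.] rot [-169.9    0.5  -93.7]
```

carry_out(plan=[{"grip": 0.75,"dp": [-0.001,-0.0074,0.0044],"rotation": [0,0,0]},{"grip": 0.75,"dp": [0,-0.0079,0.0014],"rotation": [0,0,0]},{"grip": 0.75,"dp": [0,-0.0098,0.0017],"rotation": [3,0,0]},{"grip": 0.75,"dp": [0,-0.0097,0.0022],"rotation": [3,0,0]},{"grip": 0.75,"dp": [0,-0.0096,0.0028],"rotation": [3,0,0]}])

```text
time_s: 13.7
tool_pos: [0.471, 0.0375, 0.0203]
tool_rot: [-160.9, 0.6, -94.0]
force: [-2.1, -0.0, -2.0]
grip_width: 0.0218
```

```bash
python3 - <<'E'
from h import *
rackgo(-.05,.010,28,-.002)
E
```

```text
t 13.7 pos [0.471  0.0375 0.0203] F [-2.1 -0.  -2. ] w 0.0218
dp [-0.003  -0.0249  0.0132] rot [ 8.9  0.3 -0.6]
rack x,y [-0.0778 -0.0049] h vert 0.0143 q [  22.   -2.  -33.  135.    6.   29. -110.] rot [-160.9    0.6  -94. ]
```

carry_out(plan=[{"grip": 0.75,"dp": [-0.001,-0.0087,0.004],"rotation": [3,0,-0.3]},{"grip": 0.75,"dp": [-0.001,-0.0084,0.0045],"rotation": [3,0,-0.3]},{"grip": 0.75,"dp": [-0.001,-0.0082,0.0049],"rotation": [3,0,0]},{"grip": 0.75,"dp": [0,-0.0084,0.0045],"rotation": [3,0,0]}])

```text
time_s: 14.03
tool_pos: [0.5104, 0.0349, 0.0208]
tool_rot: [-148.8, 0.1, -93.8]
force: [-1.8, -1.8, -1.5]
grip_width: 0.0223
```

```bash
python3 - <<'E'
from h import *
rackgo(-.01,.010,40,-.003)
E
```

```text
t 14.03 pos [0.5104 0.0349 0.0208] F [-1.8 -1.8 -1.5] w 0.0223
dp [-0.0021 -0.0217  0.0188] rot [ 8.8 -0.1 -0.2]
rack x,y [-0.0384 -0.005 ] h vert 0.0148 q [  25.   -2.  -37.  139.   32.   14. -135.] rot [-1.488e+02  1.000e-01 -9.380e+01]
```

carry_out(plan=[{"grip": 0.75,"dp": [-0.001,-0.0081,0.006],"rotation": [0,0,0]},{"grip": 0.75,"dp": [-0.001,-0.0081,0.006],"rotation": [0,0,0]},{"grip": 0.75,"dp": [0,-0.0081,0.006],"rotation": [0,0,0]}])

```text
time_s: 14.28
tool_pos: [0.5389, 0.0318, 0.0183]
tool_rot: [-148.8, -0.4, -93.9]
force: [-7.2, 2.6, 3.2]
grip_width: 0.022
```

```bash
python3 - <<'E'
from h import *
rackgo(.02,.010,35,-.003)
E
```

```text
t 14.28 pos [0.5389 0.0318 0.0183] F [-7.2  2.6  3.2] w 0.022
dp [-0.0035 -0.0245  0.0131] rot [ 3.8 -0.5 -0.1]
rack x,y [-0.0097 -0.0063] h vert 0.0123 q [  25.    3.  -37.  136.   41.   15. -143.] rot [-148.8   -0.4  -93.9]
```

carry_out(plan=[{"grip": 0.75,"dp": [-0.001,-0.0094,0.0036],"rotation": [0,0,0]},{"grip": 0.75,"dp": [-0.0015,-0.0094,0.0036],"rotation": [0,0,0]},{"grip": 0.75,"dp": [-0.0015,-0.0094,0.0036],"rotation": [0,0,0]}])

```text
time_s: 14.53
tool_pos: [0.5698, 0.0307, 0.0245]
tool_rot: [-149.0, -0.7, -94.2]
force: [-2.1, -0.1, -2.8]
grip_width: 0.0216
```

```bash
python3 - <<'E'
from h import *
rackgo(.05,.010,35,-.003)
E
```

```text
t 14.53 pos [0.5698 0.0307 0.0245] F [-2.1 -0.1 -2.8] w 0.0216
dp [-0.0027 -0.0236  0.0129] rot [ 4.  -1.  -0.1]
rack x,y [ 0.0212 -0.0054] h vert 0.0144 q [  24.    6.  -36.  132.   43.   17. -144.] rot [-149.    -0.7  -94.2]
```

carry_out(plan=[{"grip": 0.75,"dp": [-0.001,-0.0094,0.004],"rotation": [1,-0.3,0]},{"grip": 0.75,"dp": [-0.001,-0.0093,0.0042],"rotation": [1,-0.3,0]},{"grip": 0.75,"dp": [-0.001,-0.0093,0.0043],"rotation": [1,-0.3,0]},{"grip": 0.75,"dp": [-0.001,-0.0092,0.0043],"rotation": [1,0,0]}])

```text
time_s: 14.87
tool_pos: [0.6155, 0.0275, 0.0336]
tool_rot: [-144.8, -0.0, -94.2]
force: [-2.9, -0.1, -2.2]
grip_width: 0.0218
```

```bash
python3 - <<'E'
from h import *
rackgo(.09,.011,38,-.003)
E
```

```text
t 14.87 pos [0.6155 0.0275 0.0336] F [-2.9 -0.1 -2.2] w 0.0218
dp [-0.003  -0.0175  0.0114] rot [ 2.8 -0.4 -0.5]
rack x,y [ 0.067  -0.0058] h vert 0.0145 q [  12.    8.  -22.  130.   55.   14. -154.] rot [-144.8   -0.   -94.2]
```

Joint 7 is close to its range limit. I'll back off, turn the wrist half a turn (the grasp is the same) and come back in.

carry_out(plan=[{"grip": 0.75,"dp": [0,0.004,-0.0015],"rotation": [0,0,-1]},{"grip": 0.75,"dp": [0,0.012,-0.005],"rotation": [-2,0,-1]},{"grip": 0.75,"dp": [0,0.012,-0.025],"rotation": [-3,0,0]},{"grip": 0.75,"dp": [0,0,-0.035],"rotation": [-4,0,0]},{"grip": 0.75,"dp": [0,0,-0.035],"rotation": [-4,0,0]},{"grip": 0.75,"dp": [0,0,-0.02],"rotation": [-4,0,0]},{"grip": 0.75,"dp": [0,0,0],"rotation": [-4,0,-3]}])

```text
time_s: 15.45
tool_pos: [0.5513, 0.0294, 0.1055]
tool_rot: [-162.6, -3.2, -89.7]
force: [1.6, -0.5, 0.4]
grip_width: 0.0216
```

```bash
python3 - <<'E'
from h import *
rackgo(-.01,.11,15,-.003); print(env.get_obs()["qpos"])
E
```

```text
t 15.45 pos [0.5513 0.0294 0.1055] F [ 1.6 -0.5  0.4] w 0.0216
dp [-0.0052  0.0087 -0.014 ] rot [-2.5 -1.9  4.6]
rack x,y [ 0.0028 -0.0079] h vert 0.099 q [  25.    1.  -34.  119.   10.   43. -105.] rot [-162.6   -3.2  -89.7]
[  24.59404316    1.37467395  -34.28817935  119.35303506    9.56677789
   43.12950783 -104.86037631]
```

carry_out(plan=[{"grip": 0.75,"dp": [-0.002,0.004,-0.008],"rotation": [0,0,-7]},{"grip": 0.75,"dp": [0,0,0],"rotation": [0,0,-7]},{"grip": 0.75,"dp": [0,0,0],"rotation": [0,0,-7]},{"grip": 0.75,"dp": [0,0,0],"rotation": [0,0,-7]},{"grip": 0.75,"dp": [0,0,0],"rotation": [0,0,-7]},{"grip": 0.75,"dp": [0,0,0],"rotation": [0,0,-7]},{"grip": 0.75,"dp": [0,0,0],"rotation": [0,0,-7]},{"grip": 0.75,"dp": [0,0,0],"rotation": [0,0,-7]}])

```text
time_s: 16.12
tool_pos: [0.5541, 0.0331, 0.1266]
tool_rot: [-172.7, -17.0, -32.8]
force: [-0.6, 1.1, 0.1]
grip_width: 0.0216
```

carry_out(plan=[{"grip": 0.75,"dp": [0,0,0],"rotation": [0,0,-7]},{"grip": 0.75,"dp": [0,0,0],"rotation": [0,0,-7]},{"grip": 0.75,"dp": [0,0,0],"rotation": [0,0,-7]},{"grip": 0.75,"dp": [0,0,0],"rotation": [0,0,-7]},{"grip": 0.75,"dp": [0,0,0],"rotation": [0,0,-7]},{"grip": 0.75,"dp": [0,0,0],"rotation": [0,0,-7]},{"grip": 0.75,"dp": [0,0,0],"rotation": [0,0,-7]},{"grip": 0.75,"dp": [0,0,0],"rotation": [0,0,-7]}])

```text
time_s: 16.78
tool_pos: [0.5575, 0.0341, 0.136]
tool_rot: [168.9, -15.6, 27.1]
force: [-0.4, -0.7, 0.0]
grip_width: 0.0219
```

```bash
sed -i 's/toolR(-93.6,lean)/toolR(86.4,lean)/' h.py; python3 - <<'E'
from h import *
rackgo(.02,.10,15,-.003)
E
```

```text
t 16.78 pos [0.5575 0.0341 0.136 ] F [-0.4 -0.7  0. ] w 0.0219
dp [-0.014  -0.0086  0.0239] rot [  4.5  -0.5 -60.6]
rack x,y [ 0.0087 -0.0029] h vert 0.1283 q [ 24.  -1. -34. 118.   8.  45.  11.] rot [168.9 -15.6  27.1]
```

carry_out(plan=[{"grip": 0.75,"dp": [0,0,0],"rotation": [0,0,-7]},{"grip": 0.75,"dp": [0,0,0],"rotation": [0,0,-7]},{"grip": 0.75,"dp": [0,0,0],"rotation": [0,0,-7]},{"grip": 0.75,"dp": [0,0,0],"rotation": [0,0,-7]},{"grip": 0.75,"dp": [0,0,0],"rotation": [0,0,-7]},{"grip": 0.75,"dp": [0,0,0],"rotation": [0,0,-7]},{"grip": 0.75,"dp": [0,0,0],"rotation": [0,0,-7]},{"grip": 0.75,"dp": [0,0,0],"rotation": [0,0,-7]}])

```text
time_s: 17.45
tool_pos: [0.5606, 0.0352, 0.1452]
tool_rot: [160.5, 0.7, 82.7]
force: [-0.7, -0.7, -0.4]
grip_width: 0.0214
```

```bash
python3 - <<'E'
from h import *
rackgo(.035,.04,36,-.003); im=env.read_camera("scene"); cv2.imwrite("pics/s8.png",im[:,:,::-1])
E
```

```text
t 17.45 pos [0.5606 0.0352 0.1452] F [-0.7 -0.7 -0.4] w 0.0214
dp [ 0.0007 -0.0164  0.0931] rot [-16.5   2.3  -2.9]
rack x,y [ 0.0117 -0.0015] h vert 0.137 q [ 23.  -2. -33. 117.   8.  46.  69.] rot [160.5   0.7  82.7]
```

carry_out(plan=[{"grip": 0.75,"dp": [0,-0.004,0.023],"rotation": [0,0,0]},{"grip": 0.75,"dp": [0,-0.004,0.023],"rotation": [0,0,0]},{"grip": 0.75,"dp": [0,-0.004,0.023],"rotation": [0,0,0]},{"grip": 0.75,"dp": [0,-0.004,0.02],"rotation": [-2,0.6,-0.7]},{"grip": 0.75,"dp": [0,0,0],"rotation": [-5,0.6,-0.7]},{"grip": 0.75,"dp": [0,0,0],"rotation": [-5,0.6,-0.7]},{"grip": 0.75,"dp": [0,0,0],"rotation": [-4.5,0.6,-0.7]}])

```text
time_s: 18.08
tool_pos: [0.5864, 0.0316, 0.064]
tool_rot: [143.9, -0.5, 85.5]
force: [0.4, -1.5, -0.3]
grip_width: 0.0217
```

```bash
python3 - <<'E'
from h import *
rackgo(.055,.0115,36,-.003)
E
```

```text
t 18.08 pos [0.5864 0.0316 0.064 ] F [ 0.4 -1.5 -0.3] w 0.0217
dp [ 0.0005 -0.0091  0.038 ] rot [ 0.1  0.1 -1. ]
rack x,y [ 0.0377 -0.0036] h vert 0.0507 q [ 20.   1. -31. 133.  40.  14.  38.] rot [143.9  -0.5  85.5]
```

carry_out(plan=[{"grip": 0.75,"dp": [0,-0.005,0.02],"rotation": [0,0,-1]},{"grip": 0.75,"dp": [0,-0.004,0.016],"rotation": [0,0,0]},{"grip": 0.75,"dp": [0,0,0],"rotation": [0,0,0]}])

```text
time_s: 18.33
tool_pos: [0.5974, 0.0292, 0.0345]
tool_rot: [143.7, 0.1, 86.0]
force: [-0.8, -0.3, -1.1]
grip_width: 0.0218
```

```bash
python3 - <<'E'
from h import *
rackgo(.095,.0115,36,-.003)
E
```

```text
t 18.33 pos [0.5974 0.0292 0.0345] F [-0.8 -0.3 -1.1] w 0.0218
dp [0.0026 0.0362 0.025 ] rot [ 0.3  0.3 -0.3]
rack x,y [ 0.0488 -0.0053] h vert 0.019 q [ 16.   6. -27. 133.  62.  13.  18.] rot [1.437e+02 1.000e-01 8.600e+01]
```

carry_out(plan=[{"grip": 0.75,"dp": [0.001,0.0065,0.0082],"rotation": [0,0,0]},{"grip": 0.75,"dp": [0.001,0.0075,0.0036],"rotation": [0,0,0]},{"grip": 0.75,"dp": [0,0.0072,0.0034],"rotation": [0,0,0]},{"grip": 0.75,"dp": [0,0.0072,0.0034],"rotation": [0,0,0]}])

```text
time_s: 18.67
tool_pos: [0.631, 0.0292, 0.0374]
tool_rot: [143.9, -0.1, 85.7]
force: [-2.2, 0.3, -1.5]
grip_width: 0.0219
```

```bash
python3 - <<'E'
from h import *
rackgo(.1145,.0115,36,-.003)
E
```

```text
t 18.67 pos [0.631  0.0292 0.0374] F [-2.2  0.3 -1.5] w 0.0219
dp [0.0005 0.0254 0.0159] rot [ 0.1  0.3 -0.6]
rack x,y [ 0.0824 -0.0032] h vert 0.0154 q [ 16.  10. -27. 128.  60.  14.  21.] rot [ 1.439e+02 -1.000e-01  8.570e+01]
```

carry_out(plan=[{"grip": 0.75,"dp": [0,0.0054,0.0029],"rotation": [0,0,0]},{"grip": 0.75,"dp": [0,0.0054,0.0029],"rotation": [0,0,0]},{"grip": 0.75,"dp": [0,0.0054,0.0029],"rotation": [0,0,0]},{"grip": 0.75,"dp": [0,0.0045,0.0022],"rotation": [0,0,0]}])

```text
time_s: 19.0
tool_pos: [0.6556, 0.0278, 0.0427]
tool_rot: [143.9, -0.2, 85.6]
force: [-2.1, 0.9, -2.3]
grip_width: 0.022
```

```bash
python3 - <<'E'
from h import *
rackgo(.1145,.0115,36,-.003)
E
```

```text
t 19.0 pos [0.6556 0.0278 0.0427] F [-2.1  0.9 -2.3] w 0.022
dp [0.     0.0024 0.0057] rot [ 0.1  0.3 -0.8]
rack x,y [ 0.107 -0.003] h vert 0.0159 q [ 18.  12. -28. 125.  57.  15.  25.] rot [143.9  -0.2  85.6]
```

carry_out(plan=[{"grip": 0.75,"dp": [0,0.0024,0.0014],"rotation": [0,0,0]},{"grip": 0.75,"dp": [0,0.0024,0.0014],"rotation": [0,0,0]},{"grip": 0.75,"dp": [0,0.0015,0.0008],"rotation": [0,0,0]}])

```text
time_s: 19.25
tool_pos: [0.6615, 0.0274, 0.0423]
tool_rot: [144.1, -0.2, 85.5]
force: [-17.5, 1.1, 9.4]
grip_width: 0.0218
```

```bash
python3 - <<'E'
from h import *
rackgo(.1145,.0115,36,-.003)
E
```

```text
t 19.25 pos [0.6615 0.0274 0.0423] F [-17.5   1.1   9.4] w 0.0218
dp [-0.     -0.0021  0.0019] rot [-0.1  0.4 -0.8]
rack x,y [ 0.1129 -0.003 ] h vert 0.0143 q [ 18.  13. -28. 124.  57.  16.  26.] rot [144.1  -0.2  85.5]
```

It is against the stop: −17.5 N at rack x = 0.113, where home was expected. I'll ease off gently and withdraw.

carry_out(plan=[{"grip": 0.75,"dp": [0,-0.001,-0.0005],"rotation": [0,0,0]},{"grip": 0.75,"dp": [0,-0.002,-0.001],"rotation": [0,0,0]},{"grip": 0.75,"dp": [0,-0.005,-0.0025],"rotation": [0,0,0]},{"grip": 0.75,"dp": [0,-0.009,-0.005],"rotation": [0,0,0]},{"grip": 0.75,"dp": [0,-0.015,-0.012],"rotation": [0,0,0]},{"grip": 0.75,"dp": [0,-0.015,-0.02],"rotation": [0,0,0]},{"grip": 0.75,"dp": [0,0,-0.03],"rotation": [0,0,0]},{"grip": 0.75,"dp": [0,0,-0.03],"rotation": [2,0,0]}])

```text
time_s: 19.92
tool_pos: [0.5783, 0.0302, 0.0773]
tool_rot: [144.9, 0.1, 85.1]
force: [0.7, -0.5, 0.5]
grip_width: 0.0217
```

carry_out(plan=[{"grip": 0.75,"dp": [0,0,-0.03],"rotation": [4,0,0]},{"grip": 0.75,"dp": [0,0,-0.02],"rotation": [4,0,0]},{"grip": 0.75,"dp": [0,0,0],"rotation": [4,0,0]},{"grip": 0.75,"dp": [0,0,0],"rotation": [0,0,0]}])

```text
time_s: 20.25
tool_pos: [0.5557, 0.0279, 0.1128]
tool_rot: [155.1, 0.6, 84.7]
force: [0.4, -0.5, 1.8]
grip_width: 0.0219
```

```bash
python3 - <<'E'
from h import *
rackgo(0,.15,20)
a=crop("scene","pics/b9.png",255,140,130,120,4.6); b=crop("top","pics/a9.png",285,115,80,150,4)
E
python3 -c "
import cv2,numpy as np
b=cv2.imread('pics/b9.png');a=cv2.imread('pics/a9.png')[:552,:196]
c=np.hstack([b[:552],a[:552]]);print(c.shape);cv2.imwrite('pics/ab9.png',c)"
```

```text
t 20.25 pos [0.5557 0.0279 0.1128] F [ 0.4 -0.5  1.8] w 0.0219
dp [ 0.0084  0.0114 -0.0424] rot [ 4.9  1.2 -1.3]
rack x,y [ 0.0073 -0.0091] h vert 0.1054 q [ 23.  -4. -32. 125.   8.  35.  69.] rot [155.1   0.6  84.7]
(552, 794, 3)
```

View pics/ab9.png

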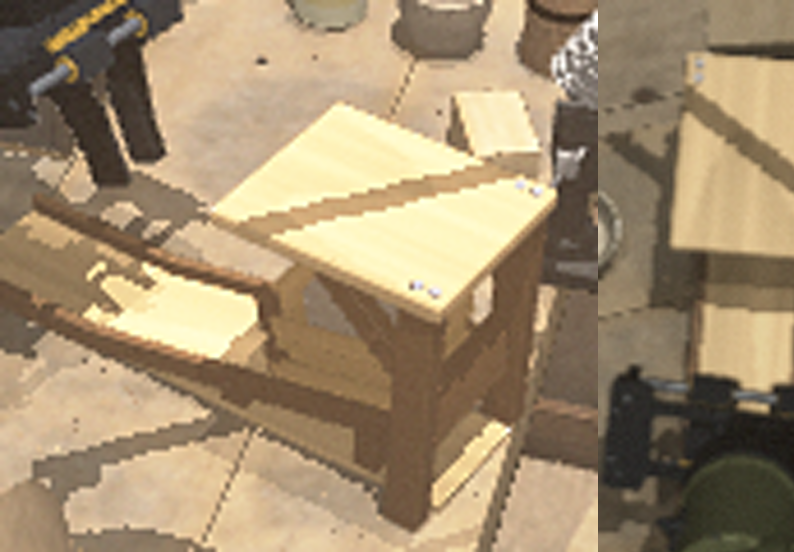

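The last view shows the stack under the roof, its rear at about (265,280–355), with the grey offcut visible inside at (335,300). I'll compare the projected home position with the image and check that nothing creeps.

carry_out(plan=[{"grip": 0.75,"dp": [0,0,-0.025],"rotation": [0,0,0]},{"grip": 0.75,"dp": [0,0,-0.025],"rotation": [0,0,0]},{"grip": 0.75,"dp": [0,0,0],"rotation": [0,0,0]},{"grip": 0.75,"dp": [0,0,0],"rotation": [0,0,0]},{"grip": 0.75,"dp": [0,0,0],"rotation": [0,0,0]},{"grip": 0.75,"dp": [0,0,0],"rotation": [0,0,0]},{"grip": 0.75,"dp": [0,0,0],"rotation": [0,0,0]}])

```text
time_s: 20.93
tool_pos: [0.5246, 0.0289, 0.1451]
tool_rot: [155.7, 1.0, 84.7]
force: [-0.2, 0.7, 0.4]
grip_width: 0.0223
```

```bash
python3 - <<'E'
from h import *
th=np.radians(-3.6);u=np.array([np.cos(th),np.sin(th),0]);v=np.array([-np.sin(th),np.cos(th),0]);toe=np.array([.549,.0375,.006]);a=np.radians(11)
s=u*np.cos(a)+np.array([0,0,np.sin(a)]);n=-u*np.sin(a)+np.array([0,0,np.cos(a)])
base=toe+u*.222+np.array([0,0,.0432])
for nm,x,y,h in [("rear R bottom",-.1,-.034,0),("rear R mid",-.1,-.034,.03),("rear R top",-.1,-.034,.06),("rear L top",-.1,.032,.06)]:
    p=proj("scene",base+s*x+v*y+n*h); print(nm,p.round(1),"in crop",((p-[255,140])*4.6).round(0))
old=cv2.imread("pics/b9.png").astype(int); crop("scene","pics/b10.png",255,140,130,120,4.6); new=cv2.imread("pics/b10.png").astype(int)
d=np.abs(new-old).max(2); print("stack region diff max/mean",d[270:375,262:385].max(),d[270:375,262:385].mean().round(2)); print(env.get_obs()["tool_pos"],env.get_obs()["time_s"])
E
```

```text
rear R bottom [313.2 223.3] in crop [268. 383.]
rear R mid [311.7 213.8] in crop [261. 339.]
rear R top [310.1 204.1] in crop [253. 295.]
rear L top [324.6 191.1] in crop [320. 235.]
stack region diff max/mean 10 2.78
[0.52436449 0.02883073 0.14483155] 20.9833
```

```bash
python3 -c "
from cell import env
print(env.sign_off())"
```

```text
the job is handed in; nothing more can be done
None
```

I handed the job in at about 21 s of the 61 s allowed. The stack is home under the roof, with the lower tray against the stop, the upper tray on it and the offcut inside.

**What I did**
- I took the offcut off the slope, laid it flat in the spare tray, and set that tray on the ramp tray. It went down onto the studs at the predicted height, with about 20 N of contact.
- I pushed the stack up with the hand leaning back about 36°, until it met the stop. The force there was 17.5 N, at the expected home position. Then I backed off.

**Last checks**
- The final scene picture shows the stack under the roof with the offcut still in the upper tray. The tray's rear edge is within a few pixels of where I calculated home to be.
- About 0.7 s later the stack region showed no noticeable change, and the hand was touching nothing.

**Problems and limits**
- **First grasp missed:** the hand had drifted, so the fingers closed above the offcut. I reopened and repeated it without disturbing the offcut.
- **Push interrupted:** joint 7 came very close to its range limit midway. I backed off with the stack standing on the slope, turned the wrist half a turn and finished the push.
- **Not confirmed from above:** in the last top view the roof hides the stack, so the seating and home position rest on the scene view, heights and forces. I didn't measure the bench items again.

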